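# Seat a self-levelling press foot in its cup and check that it rocks free

## Task

Check the bonding press's brass self-levelling foot in its seat: swing the red keeper arm well clear of the steel cup, then slide the foot along the aluminium deck, without lifting it off, until its cone drops fully home in the cup. Push its black knob over away from you until the foot visibly leans, let it stand up by itself, then do the same towards you. Finally swing the keeper fully back to its stop over the foot's collar, with the foot standing upright in the cup, and leave the other things on the bench where they are.

Things in the scene. Friction and masses are not known exactly. Their poses are not given: they have to be found in the camera images.
- fixture: Seat fixture fixed to the bench: aluminium deck 150 mm (its x) by 240 mm (its y), top 28 mm above the bench. Origin: centre of its underside; z up, x away from the robot, turned up to 0.45 rad either way. The cup is sunk in the deck on its centre line, 50 mm from the origin towards -y; the foot starts on the +y half. Lips 4 mm high along the +y half's edges.
- cup (a point): Centre of the cup's flat floor, 8 mm below the deck top; axes as the fixture's. Steel cup: conical, floor radius 24.5 mm, mouth radius 33 mm at the deck. It is wider than the foot's cone, so the seated foot can lean about 0.25 rad to any side and falls back upright when let go; 1 to 2 N at its knob is enough.
- foot: Loose brass pressure foot, about 0.3 kg, slides easily (friction about 0.2), 51 mm tall: a cone on its small end (radius 22 mm at the bottom, 30 mm at 12 mm height), then a collar of radius 31 mm from 12 to 18 mm, a steel stem of radius 5 mm, a black ball knob. Origin: centre of its small flat underside; z up its axis. Seated, its underside is on the cup floor, its collar 4 to 10 mm above the deck.
- foot_knob (a point): Centre of the foot's black ball knob (radius 9 mm), on its axis, 42 mm above its underside.
- keeper (a joint): Angle of the red keeper arm, rad: 0 = closed at its stop, arm along the fixture's -x from the hinge, over the collar beside the stem, hook round the stem. Grows as it swings counter-clockwise seen from above, towards the fixture's -y end; range 0 to 1.6, well clear above 1.1. Starts at 0 to 0.3, over the cup. Friction holds it where left (0.4 N at the pin).
- keeper_hinge (a point): Point on the keeper's upright hinge axis, 24 mm above the deck (level with the arm's top), near the deck's far (+x) edge: 58 mm in x and -17 mm in y from the cup's centre, in the fixture's axes.
- keeper_pin (a point): Middle of the upright black pin, 10 mm diameter, on the keeper's free end, 105 mm from the hinge axis; the pin stands from 24 to 54 mm above the deck. The arm is 14 mm wide and lies 16 to 24 mm above the deck; its hook, 10 mm wide, leaves it 76 mm from the hinge and reaches 33 mm sideways towards +y (arm closed).
- loupe: Bystander: black eye loupe, 40 mm diameter, 30 mm tall, origin at its underside.
- wick_spool: Bystander: small yellow spool lying flat, 43 x 46 x 12 mm, origin at its underside.
- flux_pot: Bystander: round pot, brown lid, 62 mm diameter, 35 mm tall, origin at its underside.
- phone_a: Bystander: phone lying flat on the blue mat, 146 x 72 x 8 mm, origin at its underside.
- spudger: Bystander: black pry tool lying on the blue mat, 132 x 9 x 8 mm, origin at its underside.
There are look-alikes about, which are no part of the job. What is meant by the foot is not green, and is the larger of those in its own colour.

How it is judged (in metres and radians):
On the way, in this order (a step that is already met when the one before it is completed fails the run):
1. the keeper is swung clear of the cup while the foot still stands on the deck (value of joint keeper above 1 rad and z of foot in the frame of cup above 0.006 m), for 0.1 s.
2. the foot stands upright, fully home in the cup (z of foot in the frame of cup below 0.003 m and horizontal distance between foot and cup below 0.006 m and angle between foot's own z axis and vertical below 0.05 rad and linear speed of foot below 0.03 m/s), for 0.2 s.
3. the seated foot is leant away from the robot (towards the fixture's +x) by more than 0.08 rad (z of foot in the frame of cup below 0.01 m and horizontal distance between foot and cup below 0.009 m and angle between foot's own z axis and vertical above 0.08 rad and x of foot_knob in the frame of cup above 0.003 m), for 0.05 s.
4. let go, it stands upright again (all of step 2 and contact force between the fingers and foot below 0.05 N), for 0.1 s.
5. the seated foot is leant towards the robot (fixture's -x) by more than 0.08 rad (z of foot in the frame of cup below 0.01 m and horizontal distance between foot and cup below 0.009 m and angle between foot's own z axis and vertical above 0.08 rad and x of foot_knob in the frame of cup below -0.003 m), for 0.05 s.
6. let go, it stands upright again (all of step 4), for 0.1 s.
At the end, for the whole second after the job is handed in: The foot stands upright (within 0.05 rad) and at rest, fully home in the cup (underside within 3 mm of the cup floor and 6 mm of its centre), and the keeper is closed (below 0.12 rad) (all of step 2 and value of joint keeper below 0.12 rad); the robot touches nothing.
It fails at once if the foot is lifted more than 12 mm off the deck (z of foot in the frame of fixture above 0.04 m).
It fails at once if the foot is tipped over (more than 0.8 rad) (angle between foot's own z axis and vertical above 0.8 rad).
It fails at once if a bystander (loupe, spool, pot, phone, pry tool) is moved more than 20 mm (distance of any of loupe, wick_spool, flux_pot, phone_a, spudger from where it was at the start of the episode above 0.02 m).
It also fails if it takes over 64 s, if anything falls off the work surface, if the arm or the gripper's body presses on something with over 40 N, if the wrist force passes 120 N, or if a joint passes its speed limit or range.

## Robot

A 6-joint arm with a two-finger parallel gripper is mounted at the origin on a cart in front of the work surface, level with it; the furniture and walls round the work are solid. World frame = base frame: x ahead of the robot, y to its left, z up, the work surface at z = 0. Lengths are in m, angles in degrees, forces in N, time in s.
With the tool pointing down it reaches from about 0.35 to 0.85 m from the base axis. Payload 8.1 kg.
Tool frame: the origin (TCP) lies at the very end of the fingers, on their centre line; the grasp point (between the pads) lies 19 mm behind it; z points along the fingers, y is the line along which they close (so a half turn about z gives the same grasp; the last joint's range is limited). The gripper opens to 85 mm and grips with 20 to 120 N. Pads are 22 mm wide; open, the fingers measure 114 mm over their backs; the gripper's body (76 mm by 85 mm) begins 54 mm behind the grasp point. The pads swing forward as they close: fully open they stand 13 mm farther back than shut.
Start: joints at [-71.7, 7.471, 85.268, -0, 87.261, -4.893], TCP at [0.236, -0.552, 0.231] pointing down, gripper open.
Joint ranges: [-169.43, 169.43], [-51.17, 129.36], [1.28, 143.12], [-76.62, 256.62], [0, 156.53], [-152.29, 152.29]. Speed limits (degrees/s): [136.94, 136.94, 159.86, 180, 180, 180].

## Interface

Orientations are given as [roll, pitch, yaw] about the fixed x, y, z axes, in that order (R = Rz(yaw) Ry(pitch) Rx(roll)).
In Python, from bench import r gives the robot as it stands. The module is installed in compiled form; this text tells all that it offers.
- The arm moves only by the tool step_arm, never from a script. Its argument "series" is a list of rows, each an object of numbers: "tx", "ty", "tz": the shift along the tool's x, y, z in m; "wx", "wy", "wz": the turn, a rotation vector about the tool's x, y, z in rad. In form: [{"tx": .., "ty": .., "tz": .., "wx": .., "wy": .., "wz": ..}, ...]. A call has exactly 8 rows; each row shifts and turns the commanded pose from where the row before left it, along the tool's axes as they then stand; what a row does not reach is not made up. A row lasts 1/8 s, in which the tool goes at most 62.5 mm and 10.7 degrees, less where a joint would pass 70% of its speed; a pose out of reach is approached as far as the arm can. A call with a gripper value outside its range is refused whole. "claw" is the closure in counts, from 0 (fully open) to 255 (shut), set as the call begins (left out, the last holds). The fingers move at their own pace and stop on an object; the grip force is fixed at half the most. Time passes only in rows, so rows that do not move let the fingers close, or fill a call up. It gives the time, the measured TCP pose, the force, the opening and the grip force at its end, in the units of the state.
- r.read_state(): the state, without advancing time (a new reading comes with each control period).
- r.camera(name): name is "side" or "top"; returns (picture, depth): 400x640x3 uint8, red, green, blue; 400x640 float32, m along the optical axis (not along the pixel's ray), 0 where there is no reading.
- r.calibration(name): a dict with "intrinsics" (3x3 intrinsics, pixels), "cam_to_world" (4x4, takes a point from camera to world coordinates). Camera axes: x right, y down, z forward; pixel columns grow to the right and rows downward; lengths in m; the calibration is good to about 2 mm. A picture is of the moment at which its call begins. calibration takes no time and is no camera call.
- r.job_done(): hands the job in; it is judged then, once.
Trained networks look in the newest picture that a camera, given by its name, has taken for a name from the list of things; names that differ only in an ending like _2 or _b are one class to them, and where a whole thing is asked for, a point or a joint stands for the part that bears it (a point fixed in the world has none). Each returns a list of dicts, best first, with "confidence" (0 to 1); they miss things now and then, are a little off and sometimes report something else, mostly with a low value. They report only what shows in the picture. A call takes as long as a camera call. They do not tell look-alikes from the thing itself.
- r.find_in(thing, camera): "location" ([column, row] in pixels, amid what is visible of it).
- r.regions_of(thing, camera): "region" (400x640 bool, what is visible of it) and "location" ([column, row] in pixels, amid what is visible of it).
- r.spot_point(thing, camera): "location" ([column, row] in pixels: a listed point, or the origin of a listed thing).
The state is a dict: "clock": time; "joint_pos": joint angles; "qvel": joint speeds; "joint_torque": joint torques, N m; "tool_pos": TCP position; "orientation": TCP orientation; "wrist_force": force on the tool from outside, world axes, zero at the start; "moment": the same for the moment, N m; "finger_gap": finger opening in m; "finger_force": force on a finger pad.
Only numpy, scipy, OpenCV 4.12 (cv2) and the standard library are available. Lean on these libraries where they do the work, as an engineer would, in place of code of your own. Each camera call takes 0.05 s, during which the arm holds its last target. There are 200 camera calls.

## Working session

There is one attempt and no reset: what is moved stays moved. The work goes in short steps, Python scripts to look and compute and a tool call to move; the robot and the scene stay as the last step left them, time stands still between calls to the robot, and variables do not carry over. Pictures are saved under pics/ and viewed, at most 10 in all, crops included, and the job is handed in when it is done.

Besides the shell and the picture viewer there is one more tool, called as name(argument=value, ...), one argument or row to a line, values as JSON. step_arm: Moves the arm, as the interface text tells. Its arguments: {"type":"object","properties":{"series":{"type":"array"},"claw":{"type":"number"}},"required":["series"]}

```bash
mkdir -p pics; cat > h.py <<'E'
from bench import r
import numpy as np, cv2
def shot(n,f=None):
    im,d=r.camera(n)
    if f: cv2.imwrite('pics/'+f,im[:,:,::-1])
    return im,d
def ray(n,px):
    c=r.calibration(n);K=np.array(c['intrinsics']);T=np.array(c['cam_to_world'])
    v=T[:3,:3]@np.linalg.solve(K,[px[0],px[1],1.]);return T[:3,3],v
def atz(n,px,z):
    o,v=ray(n,px);return o+v*(z-o[2])/v[2]
def proj(n,p):
    c=r.calibration(n);K=np.array(c['intrinsics']);T=np.linalg.inv(np.array(c['cam_to_world']))
    q=K@(T[:3,:3]@np.array(p)+T[:3,3]);return q[:2]/q[2]
E
python3 - <<'E'
from h import *
np.set_printoptions(precision=4,suppress=True)
ims=[shot(n,n+'0.png') for n in('top','side')]
for n in('top','side'):
    print(n,ray(n,(320,200)))
    for t,z in(('foot_knob',.07),('foot',.028),('cup',.02),('keeper_hinge',.052),('keeper_pin',.067),('fixture',0)):
        for q in r.spot_point(t,n)[:3]: print(t,q['confidence'],np.round(q['location']),atz(n,q['location'],z))
print(r.read_state())
E
```

```text
top (array([0.4201, 0.0712, 1.0115]), array([ 0.0911, -0.0118, -0.9959]))
foot_knob 0.88 [272. 196.] [0.514  0.1813 0.07  ]
foot_knob 0.66 [381. 199.] [ 0.512  -0.0919  0.07  ]
foot_knob 0.61 [384. 167.] [ 0.5939 -0.0986  0.07  ]
foot 0.77 [276. 197.] [0.5147 0.1764 0.028 ]
foot 0.74 [378. 201.] [ 0.5099 -0.0917  0.028 ]
foot 0.45 [380. 169.] [ 0.597  -0.0982  0.028 ]
cup 0.82 [318. 187.] [0.546  0.0669 0.02  ]
keeper_hinge 0.88 [320. 163.] [0.6047 0.0628 0.052 ]
keeper_hinge 0.28 [183. 236.] [0.4071 0.406  0.052 ]
keeper_pin 0.81 [333. 200.] [0.5063 0.0271 0.067 ]
fixture 0.61 [301. 194.] [0.5271 0.112  0.    ]
side (array([0.1983, 0.8052, 0.5284]), array([ 0.3316, -0.7871, -0.5204]))
foot_knob 0.6 [300. 210.] [0.5165 0.1703 0.07  ]
foot_knob 0.57 [340. 177.] [ 0.4882 -0.022   0.07  ]
foot_knob 0.49 [313. 166.] [ 0.5816 -0.0514  0.07  ]
foot 0.93 [301. 228.] [0.5086 0.1822 0.028 ]
foot 0.6 [306. 219.] [0.512 0.144 0.028]
foot 0.54 [324. 185.] [ 0.5377 -0.0316  0.028 ]
cup 0.98 [309. 198.] [0.554  0.0398 0.02  ]
cup 0.58 [358. 168.] [ 0.4903 -0.1919  0.02  ]
keeper_hinge 0.78 [287. 188.] [0.6067 0.0639 0.052 ]
keeper_pin 0.78 [326. 185.] [0.5072 0.0312 0.067 ]
{'clock': 0.7, 'joint_pos': array([-71.6984,   7.4689,  85.2657,   0.0003,  87.2619,  -4.8934]), 'qvel': array([ 0.0365, -0.0234, -0.0947, -0.039 ,  0.0798,  0.0801]), 'joint_torque': array([  0.0009, -56.9135, -50.0752,  -0.0001,   0.0007,   0.    ]), 'tool_pos': array([ 0.2363, -0.5515,  0.2313]), 'orientation': array([179.9965,  -0.    ,  23.195 ]), 'wrist_force': array([0.2092, 0.4768, 0.3147]), 'moment': array([ 0.0156, -0.0041,  0.0059]), 'finger_force': 0.0, 'finger_gap': 0.08526558451791057}
```

View pics/top0.png

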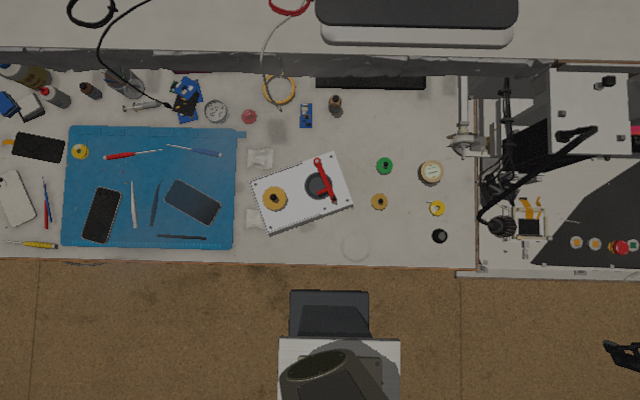

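View pics/side0.png

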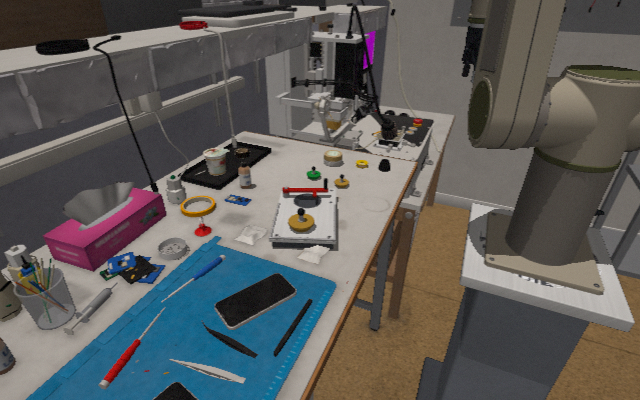

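The top view shows the deck at about (302,194), turned roughly 20° counter-clockwise. The foot is at (275,198), the cup at (318,187), and the keeper runs from (318,162) to (333,199). Brass and green look-alikes stand at (379,201) and (384,166). Next I fit the fixture pose.

```bash
python3 - <<'E'
from h import *
np.set_printoptions(precision=4,suppress=True)
for n in('top','side'):
    im,d=shot(n)
    c=r.calibration(n);K=np.array(c['intrinsics']);T=np.array(c['cam_to_world'])
    v,u=np.mgrid[:400,:640]
    P=np.stack([(u-K[0,2])/K[0,0]*d,(v-K[1,2])/K[1,1]*d,d],-1)@T[:3,:3].T+T[:3,3]
    m=(d>0)&(abs(P[...,2]-.029)<.008)&(abs(P[...,0]-.53)<.15)&(abs(P[...,1]-.1)<.17)
    reg=r.regions_of('fixture',n)[0]
    mm=reg['region'];print(n,m.sum(),mm.sum(),np.median(P[mm][:,2]))
    for M in(m,mm&m):
        nl,l,s,_=cv2.connectedComponentsWithStats(M.astype(np.uint8))
        M=l==1+np.argmax(s[1:,4])
        pts=np.array([atz(n,(x,y),.028)[:2] for y,x in zip(*np.nonzero(M))],np.float32)
        print(cv2.minAreaRect(pts))
    f=r.regions_of('foot',n)
    for q in f[:3]:
        w=q['region'];print('foot',q['confidence'],w.sum(),q['location'],P[w].mean(0),np.percentile(P[w],98,axis=0))
    k=r.regions_of('keeper',n)[:1]
    for q in k: print('keeper',P[q['region']].mean(0),np.median(P[q['region']][:,2]))
    if n=='top': cv2.imwrite('pics/c.png',cv2.resize(im[140:250,240:400,::-1],None,fx=5,fy=5,interpolation=cv2.INTER_CUBIC))
E
```

```text
top 4340 4787 0.028957383816763382Traceback (most recent call last):
  File "<stdin>", line 14, in <module>
  File "h.py", line 11, in atz
    o,v=ray(n,px);return o+v*(z-o[2])/v[2]
        ~~~^^^^^^
  File "h.py", line 8, in ray
    c=r.calibration(n);K=np.array(c['intrinsics']);T=np.array(c['cam_to_world'])
ValueError: time passes only in moves, steps and waits
```

```bash
sed -i 's/^def shot/import functools\n@functools.lru_cache\ndef cal(n): return r.calibration(n)\ndef shot/; s/c=r.calibration(n)/c=cal(n)/' h.py; python3 - <<'E'
from h import *
np.set_printoptions(precision=4,suppress=True)
for n in('top','side'):
    im,d=shot(n)
    c=cal(n);K=np.array(c['intrinsics']);T=np.array(c['cam_to_world'])
    v,u=np.mgrid[:400,:640]
    P=np.stack([(u-K[0,2])/K[0,0]*d,(v-K[1,2])/K[1,1]*d,d],-1)@T[:3,:3].T+T[:3,3]
    m=(d>0)&(abs(P[...,2]-.029)<.008)&(abs(P[...,0]-.53)<.15)&(abs(P[...,1]-.1)<.17)
    reg=r.regions_of('fixture',n)[0]
    mm=reg['region'];print(n,m.sum(),mm.sum(),np.median(P[mm][:,2]))
    for M in(m,mm&m):
        nl,l,s,_=cv2.connectedComponentsWithStats(M.astype(np.uint8))
        M=l==1+np.argmax(s[1:,4])
        pts=np.array([atz(n,(x,y),.028)[:2] for y,x in zip(*np.nonzero(M))],np.float32)
        print(cv2.minAreaRect(pts))
    f=r.regions_of('foot',n)
    for q in f[:3]:
        w=q['region'];print('foot',q['confidence'],w.sum(),q['location'],P[w].mean(0),np.percentile(P[w],98,axis=0))
    k=r.regions_of('keeper',n)[:1]
    for q in k: print('keeper',P[q['region']].mean(0),np.median(P[q['region']][:,2]))
    if n=='top': cv2.imwrite('pics/c.png',cv2.resize(im[140:250,240:400,::-1],None,fx=5,fy=5,interpolation=cv2.INTER_CUBIC))
E
```

```text
top 4354 4803 0.028990307161066986
((0.5312246084213257, 0.11353044211864471), (0.1510000228881836, 0.24055814743041992), 21.132709503173828)
((0.5312227606773376, 0.11348386108875275), (0.1509803980588913, 0.24046233296394348), 21.118379592895508)
foot 0.92 449 [272.1, 197.9] [0.511  0.179  0.0536] [0.5397 0.2065 0.0792]
foot 0.76 206 [376.7, 200.4] [ 0.5135 -0.0958  0.0155] [ 0.5336 -0.0765  0.0361]
foot 0.55 219 [384.5, 165.6] [ 0.6094 -0.1078  0.02  ] [ 0.6312 -0.0886  0.037 ]
keeper [0.5622 0.0526 0.0497] 0.052587266132322896
side 2600 195 0.05203601853806583
((0.5286206603050232, 0.11522035300731659), (0.149123415350914, 0.25018084049224854), 21.278778076171875)
((0.5515875816345215, 0.023650849238038063), (0.0, 0.0), 0.0)
foot 0.73 445 [305.1, 220.2] [0.5078 0.1827 0.0474] [0.547  0.2069 0.0772]
foot 0.6 130 [342.5, 178.4] [ 0.5084 -0.0957  0.0137] [ 0.5292 -0.0776  0.0343]
foot 0.6 94 [313.1, 173.4] [ 0.6074 -0.1069  0.0138] [ 0.6281 -0.0891  0.0324]
keeper [0.5515 0.0497 0.0533] 0.05202522968097162
```

View pics/c.png

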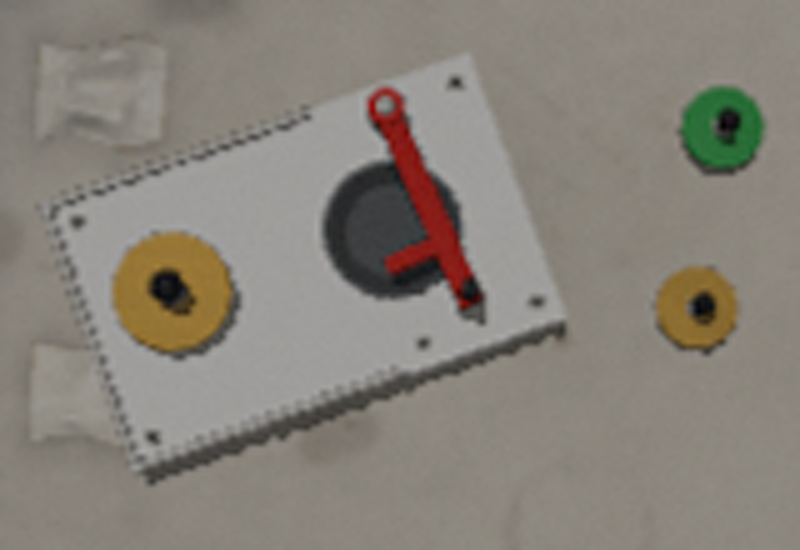

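The deck centre is at about (0.531, 0.1135), yaw 21.1°, which puts the cup at (0.549, 0.067), the hinge at (0.609, 0.072) and the foot at (0.512, 0.178). The keeper is almost closed, with its pin at about (0.512, 0.030). I'll move over the pin with the fingers partly closed to cage it.

step_arm(
  series=[
    {"tx": 0.045,"ty": -0.039},
    {"tx": 0.045,"ty": -0.039},
    {"tx": 0.045,"ty": -0.039},
    {"tx": 0.045,"ty": -0.039},
    {"tx": 0.045,"ty": -0.039},
    {"tx": 0.045,"ty": -0.039},
    {"tx": 0.045,"ty": -0.039},
    {"tx": 0.045,"ty": -0.039},
  ],
  claw=170,
)

```text
schema error: expected keys tx, ty, tz, wx, wy, wz
```

step_arm(
  series=[
    {"tx": 0.04,"ty": -0.038,"tz": 0.02},
    {"tx": 0.04,"ty": -0.038,"tz": 0.02},
    {"tx": 0.043,"ty": -0.038,"tz": 0.02},
    {"wz": 0.037,"tz": 0.02},
    {},
    {},
    {},
    {},
  ],
)

```text
schema error: expected keys tx, ty, tz, wx, wy, wz
```

```bash
python3 - <<'E'
from h import *
shot('side','s1.png');im=cv2.imread('pics/s1.png')
cv2.imwrite('pics/s1c.png',cv2.resize(im[100:260,220:420],None,fx=4,fy=3.75*1,interpolation=cv2.INTER_CUBIC))
for n in('top','side'):
    if n=='top': shot(n)
    for t,z in(('keeper_pin',.067),('keeper_hinge',.052),('cup',.02)):
        for q in r.spot_point(t,n)[:1]: print(n,t,q['confidence'],np.round(q['location']),atz(n,q['location'],z))
s=r.read_state();print(s['clock'],s['tool_pos'],s['orientation'],s['finger_gap'],s['wrist_force'])
E
```

```text
top keeper_pin 0.53 [332. 199.] [0.51024422 0.02940725 0.067     ]
top keeper_hinge 0.62 [319. 160.] [0.61272721 0.06476242 0.052     ]
top cup 0.62 [318. 185.] [0.55112125 0.06621823 0.02      ]
side keeper_pin 0.6 [327. 184.] [0.50671865 0.02678581 0.067     ]
side keeper_hinge 0.81 [284. 188.] [0.61201041 0.06811815 0.052     ]
side cup 0.65 [310. 201.] [0.54591614 0.05038996 0.02      ]
1.6 [ 0.23635634 -0.5515173   0.23131149] [ 1.79997213e+02 -8.11003203e-04  2.31956037e+01] 0.08570410804346268 [ 0.40349882 -0.81753812  0.83322702]
```

View pics/s1c.png

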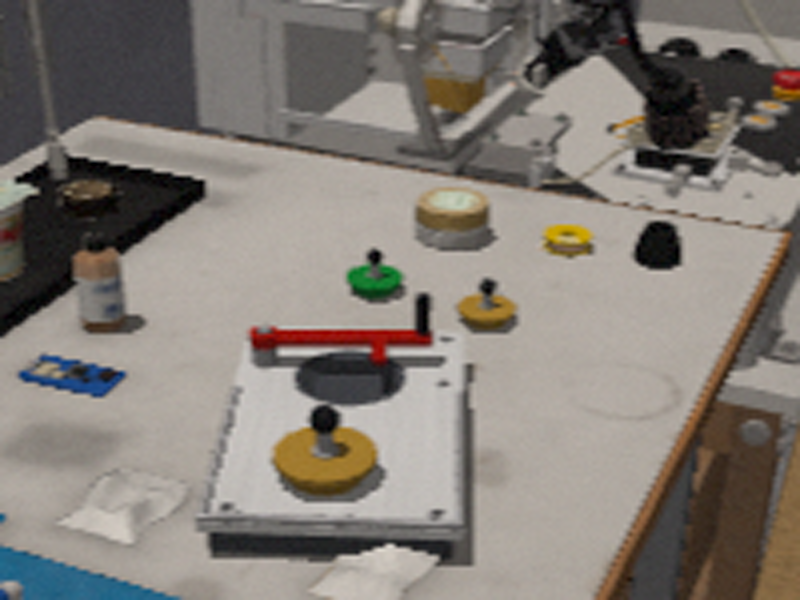

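The rows need all six keys. The crop shows the keeper over the cup, pin at crop (422,312), and the foot upright on the deck. The arm hasn't moved yet.

step_arm(
  series=[
    {"tx": 0.045,"ty": -0.039,"tz": 0,"wx": 0,"wy": 0,"wz": 0},
    {"tx": 0.045,"ty": -0.039,"tz": 0,"wx": 0,"wy": 0,"wz": 0},
    {"tx": 0.045,"ty": -0.039,"tz": 0,"wx": 0,"wy": 0,"wz": 0},
    {"tx": 0.045,"ty": -0.039,"tz": 0,"wx": 0,"wy": 0,"wz": 0},
    {"tx": 0.045,"ty": -0.039,"tz": 0,"wx": 0,"wy": 0,"wz": 0},
    {"tx": 0.045,"ty": -0.039,"tz": 0,"wx": 0,"wy": 0,"wz": 0},
    {"tx": 0.045,"ty": -0.039,"tz": 0,"wx": 0,"wy": 0,"wz": 0},
    {"tx": 0.045,"ty": -0.039,"tz": 0,"wx": 0,"wy": 0,"wz": 0},
  ],
  claw=170,
)

```text
clock: 2.6
tool_pos: [0.445, -0.1212, 0.2317]
orientation: [179.9, -0.0, 23.2]
wrist_force: [0.7, 0.1, -0.4]
finger_gap: 0.0288
finger_force: 0.0
```

step_arm(
  series=[
    {"tx": 0.04,"ty": -0.038,"tz": 0.02,"wx": 0,"wy": 0,"wz": 0},
    {"tx": 0.04,"ty": -0.038,"tz": 0.02,"wx": 0,"wy": 0,"wz": 0},
    {"tx": 0.043,"ty": -0.038,"tz": 0.02,"wx": 0,"wy": 0,"wz": 0},
    {"tx": 0,"ty": 0,"tz": 0.02,"wx": 0,"wy": 0,"wz": 0.037},
    {"tx": 0,"ty": 0,"tz": 0,"wx": 0,"wy": 0,"wz": 0},
    {"tx": 0,"ty": 0,"tz": 0,"wx": 0,"wy": 0,"wz": 0},
    {"tx": 0,"ty": 0,"tz": 0,"wx": 0,"wy": 0,"wz": 0},
    {"tx": 0,"ty": 0,"tz": 0,"wx": 0,"wy": 0,"wz": 0},
  ],
)

```text
clock: 3.6
tool_pos: [0.513, 0.0297, 0.1523]
orientation: [180.0, -0.1, 21.0]
wrist_force: [0.5, 0.4, -0.4]
finger_gap: 0.0283
finger_force: 0.0
```

step_arm(
  series=[
    {"tx": -0.001,"ty": 0,"tz": 0.03,"wx": 0,"wy": 0,"wz": 0},
    {"tx": 0,"ty": 0,"tz": 0.025,"wx": 0,"wy": 0,"wz": 0},
    {"tx": 0,"ty": 0,"tz": 0.02,"wx": 0,"wy": 0,"wz": 0},
    {"tx": 0,"ty": 0,"tz": 0.01,"wx": 0,"wy": 0,"wz": 0},
    {"tx": 0,"ty": 0,"tz": 0.009,"wx": 0,"wy": 0,"wz": 0},
    {"tx": 0,"ty": 0,"tz": 0,"wx": 0,"wy": 0,"wz": 0},
    {"tx": 0,"ty": 0,"tz": 0,"wx": 0,"wy": 0,"wz": 0},
    {"tx": 0,"ty": 0,"tz": 0,"wx": 0,"wy": 0,"wz": 0},
  ],
)

```text
clock: 4.6
tool_pos: [0.5122, 0.0299, 0.0581]
orientation: [180.0, -0.1, 21.1]
wrist_force: [-0.1, -0.7, -0.6]
finger_gap: 0.0286
finger_force: 0.0
```

```bash
python3 - <<'E'
from h import *
shot('side','s2.png');im=cv2.imread('pics/s2.png')
cv2.imwrite('pics/s2c.png',cv2.resize(im[130:250,260:400],None,fx=5,fy=5,interpolation=cv2.INTER_CUBIC))
E
```

```text
(no output)
```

View pics/s2c.png

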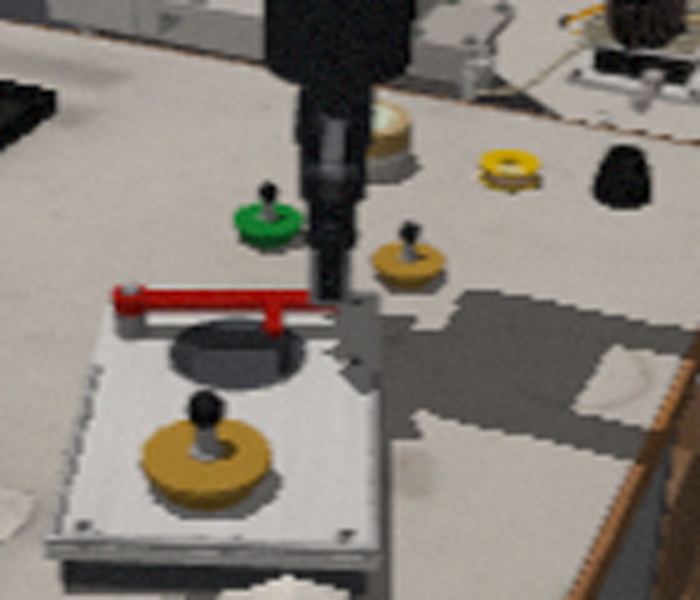

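The crop shows the fingers straddling the pin at about (330,290), above the arm. Next I swing along the arc.

step_arm(
  series=[
    {"tx": 0.0013,"ty": 0.0167,"tz": 0,"wx": 0,"wy": 0,"wz": -0.16},
    {"tx": 0.0013,"ty": 0.0167,"tz": 0,"wx": 0,"wy": 0,"wz": -0.16},
    {"tx": 0.0013,"ty": 0.0167,"tz": 0,"wx": 0,"wy": 0,"wz": -0.16},
    {"tx": 0.0013,"ty": 0.0167,"tz": 0,"wx": 0,"wy": 0,"wz": -0.16},
    {"tx": 0.0013,"ty": 0.0167,"tz": 0,"wx": 0,"wy": 0,"wz": -0.16},
    {"tx": 0.0013,"ty": 0.0167,"tz": 0,"wx": 0,"wy": 0,"wz": -0.16},
    {"tx": 0.0013,"ty": 0.0167,"tz": 0,"wx": 0,"wy": 0,"wz": -0.16},
    {"tx": 0.0013,"ty": 0.0167,"tz": 0,"wx": 0,"wy": 0,"wz": -0.16},
  ],
)

```text
clock: 5.65
tool_pos: [0.6178, -0.0374, 0.0574]
orientation: [-180.0, 0.0, 94.7]
wrist_force: [-0.5, 0.0, 0.5]
finger_gap: 0.0287
finger_force: 0.3
```

step_arm(
  series=[
    {"tx": 0.0005,"ty": 0.01,"tz": 0,"wx": 0,"wy": 0,"wz": -0.09},
    {"tx": 0,"ty": 0,"tz": 0,"wx": 0,"wy": 0,"wz": 0},
    {"tx": 0,"ty": 0,"tz": 0,"wx": 0,"wy": 0,"wz": 0},
    {"tx": 0,"ty": -0.004,"tz": 0,"wx": 0,"wy": 0,"wz": 0},
    {"tx": 0,"ty": 0,"tz": 0,"wx": 0,"wy": 0,"wz": 0},
    {"tx": 0,"ty": 0,"tz": -0.04,"wx": 0,"wy": 0,"wz": 0},
    {"tx": 0,"ty": 0,"tz": -0.05,"wx": 0,"wy": 0,"wz": 0},
    {"tx": 0,"ty": 0,"tz": 0,"wx": 0,"wy": 0,"wz": 0},
  ],
)

```text
clock: 6.65
tool_pos: [0.6267, -0.037, 0.1535]
orientation: [179.5, 0.2, 99.5]
wrist_force: [0.3, 0.1, -0.3]
finger_gap: 0.0283
finger_force: 0.0
```

```bash
python3 - <<'E'
from h import *
for n in('top','side'):
    shot(n,n+'3.png')
    for t,z in(('keeper_pin',.067),('keeper_hinge',.052),('cup',.02),('foot_knob',.07),('foot',.028)):
        for q in r.spot_point(t,n)[:2]: print(n,t,q['confidence'],np.round(q['location'],1),atz(n,q['location'],z))
a,b=[cv2.resize(cv2.imread(f'pics/{n}3.png')[130:250,250:390],None,fx=2.85,fy=4,interpolation=cv2.INTER_CUBIC) for n in('top','side')]
cv2.imwrite('pics/c3.png',np.hstack([a,b]))
E
```

```text
top keeper_pin 0.67 [356.7 157. ] [ 0.61837477 -0.03078916  0.067     ]
top keeper_hinge 0.95 [318.2 158. ] [0.61660173 0.06691414 0.052     ]
top cup 0.71 [317.9 183. ] [0.55593674 0.06606119 0.02      ]
top foot_knob 0.7 [383.8 163.9] [ 0.60163937 -0.09924981  0.07      ]
top foot_knob 0.69 [379.9 202.5] [ 0.50340948 -0.09024104  0.07      ]
top foot 0.55 [275.1 199.4] [0.5089193  0.17729938 0.028     ]
top foot 0.5 [377.3 203.6] [ 0.50407491 -0.0906601   0.028     ]
side keeper_pin 0.67 [299.  170.7] [ 0.60860138 -0.01346928  0.067     ]
side keeper_hinge 0.77 [288.2 185.4] [0.60968759 0.05081401 0.052     ]
side keeper_hinge 0.35 [306.4 198.1] [0.53696079 0.0904392  0.052     ]
side cup 0.78 [305.6 201.2] [0.55483411 0.05784041 0.02      ]
side foot_knob 0.68 [298.8 209.8] [0.51784952 0.17233293 0.07      ]
side foot_knob 0.68 [343.6 177.6] [ 0.47844726 -0.02133015  0.07      ]
side foot 0.66 [310.6 179.6] [ 0.58727657 -0.04518898  0.028     ]
side foot 0.63 [301.4 226. ] [0.51045801 0.17503737 0.028     ]
```

View pics/c3.png

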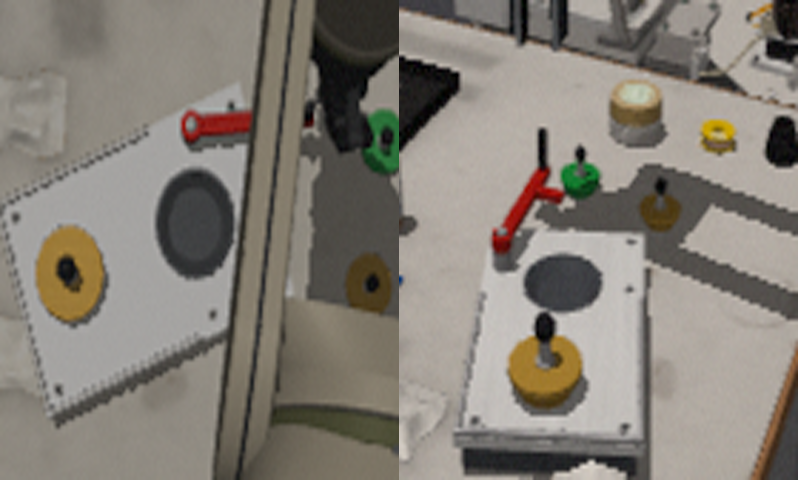

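The keeper is well clear, with its pin at about (0.615, -0.03), roughly 1.25 rad. The foot is still upright on the deck, knob near (0.513, 0.178). Going over the foot.

step_arm(
  series=[
    {"tx": 0.0462,"ty": -0.0153,"tz": 0,"wx": 0,"wy": 0,"wz": 0},
    {"tx": 0.0462,"ty": -0.0153,"tz": 0,"wx": 0,"wy": 0,"wz": 0},
    {"tx": 0.0462,"ty": -0.0153,"tz": 0,"wx": 0,"wy": 0,"wz": 0},
    {"tx": 0.0462,"ty": -0.0153,"tz": 0,"wx": 0,"wy": 0,"wz": 0},
    {"tx": 0.0462,"ty": -0.0153,"tz": 0,"wx": 0,"wy": 0,"wz": 0},
    {"tx": 0,"ty": 0,"tz": 0,"wx": 0,"wy": 0,"wz": 0.171},
    {"tx": 0,"ty": 0,"tz": 0,"wx": 0,"wy": 0,"wz": 0.171},
    {"tx": 0,"ty": 0,"tz": 0,"wx": 0,"wy": 0,"wz": 0.171},
  ],
  claw=105,
)

```text
clock: 8.25
tool_pos: [0.5094, 0.1789, 0.1474]
orientation: [180.0, -0.0, 69.9]
wrist_force: [-0.3, 0.1, -0.1]
finger_gap: 0.0504
finger_force: 0.0
```

step_arm(
  series=[
    {"tx": 0,"ty": 0,"tz": 0,"wx": 0,"wy": 0,"wz": 0.171},
    {"tx": 0,"ty": 0,"tz": 0,"wx": 0,"wy": 0,"wz": 0.171},
    {"tx": 0,"ty": 0,"tz": 0,"wx": 0,"wy": 0,"wz": 0.171},
    {"tx": 0,"ty": 0,"tz": 0,"wx": 0,"wy": 0,"wz": 0.171},
    {"tx": 0,"ty": 0,"tz": 0,"wx": 0,"wy": 0,"wz": 0.171},
    {"tx": 0,"ty": 0,"tz": 0.02,"wx": 0,"wy": 0,"wz": 0},
    {"tx": 0,"ty": 0,"tz": 0,"wx": 0,"wy": 0,"wz": 0},
    {"tx": 0,"ty": 0,"tz": 0,"wx": 0,"wy": 0,"wz": 0},
  ],
)

```text
clock: 9.25
tool_pos: [0.5095, 0.1786, 0.1278]
orientation: [180.0, -0.0, 21.2]
wrist_force: [0.3, 0.1, -0.3]
finger_gap: 0.05
finger_force: 0.0
```

step_arm(
  series=[
    {"tx": 0.003,"ty": 0,"tz": 0.02,"wx": 0,"wy": 0,"wz": 0},
    {"tx": 0,"ty": 0,"tz": 0.02,"wx": 0,"wy": 0,"wz": 0},
    {"tx": 0,"ty": 0,"tz": 0.015,"wx": 0,"wy": 0,"wz": 0},
    {"tx": 0,"ty": 0,"tz": 0.01,"wx": 0,"wy": 0,"wz": 0},
    {"tx": 0,"ty": 0,"tz": 0.008,"wx": 0,"wy": 0,"wz": 0},
    {"tx": 0,"ty": 0,"tz": 0,"wx": 0,"wy": 0,"wz": 0},
    {"tx": 0,"ty": 0,"tz": 0,"wx": 0,"wy": 0,"wz": 0},
    {"tx": 0,"ty": 0,"tz": 0,"wx": 0,"wy": 0,"wz": 0},
  ],
)

```text
clock: 10.25
tool_pos: [0.5128, 0.1798, 0.055]
orientation: [180.0, -0.1, 21.2]
wrist_force: [-0.5, -0.1, -0.3]
finger_gap: 0.0505
finger_force: 0.0
```

```bash
python3 - <<'E'
from h import *
for n in('side','top'):
    shot(n,n+'4.png')
    for t,z in(('foot_knob',.07),('foot',.028)):
        for q in r.spot_point(t,n)[:2]: print(n,t,q['confidence'],np.round(q['location'],1),atz(n,q['location'],z))
a,b=[cv2.resize(cv2.imread(f'pics/{n}4.png')[160:240,250:350],None,fx=4,fy=5,interpolation=cv2.INTER_CUBIC) for n in('top','side')]
cv2.imwrite('pics/c4.png',np.hstack([a,b]))
E
```

```text
side foot_knob 0.66 [341.4 175.7] [ 0.48772053 -0.02925477  0.07      ]
side foot_knob 0.59 [310.9 167.3] [ 0.58464922 -0.0415009   0.07      ]
side foot 0.63 [387.3 165.1] [ 0.40792641 -0.23384205  0.028     ]
side foot 0.62 [302. 225.] [0.51093955 0.1707752  0.028     ]
top foot_knob 0.69 [385.9 164. ] [ 0.60150644 -0.10456298  0.07      ]
top foot_knob 0.65 [382.7 198.7] [ 0.51314529 -0.09718434  0.07      ]
top foot 0.67 [318.7 184.2] [0.551709   0.06392748 0.028     ]
top foot 0.63 [376.9 202.1] [ 0.50799405 -0.08957562  0.028     ]
```

View pics/c4.png

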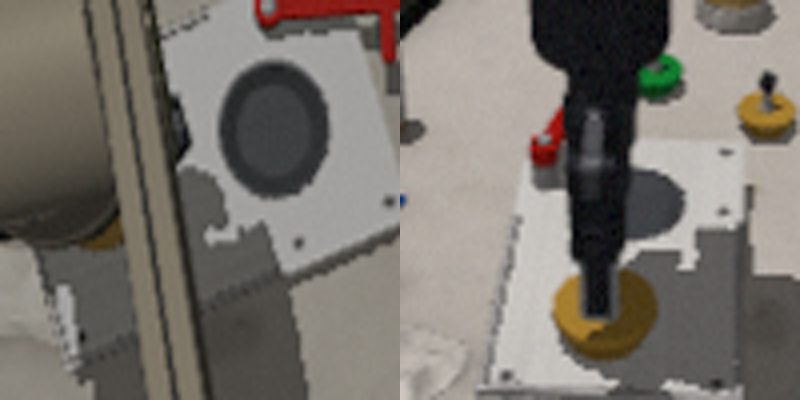

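The fingers straddle the knob, near-centred on the collar at crop (600,310). Closing.

step_arm(
  series=[
    {"tx": 0,"ty": 0,"tz": 0,"wx": 0,"wy": 0,"wz": 0},
    {"tx": 0,"ty": 0,"tz": 0,"wx": 0,"wy": 0,"wz": 0},
    {"tx": 0,"ty": 0,"tz": 0,"wx": 0,"wy": 0,"wz": 0},
    {"tx": 0,"ty": 0,"tz": 0,"wx": 0,"wy": 0,"wz": 0},
    {"tx": 0,"ty": 0,"tz": 0,"wx": 0,"wy": 0,"wz": 0},
    {"tx": 0,"ty": 0,"tz": 0,"wx": 0,"wy": 0,"wz": 0},
    {"tx": 0,"ty": 0,"tz": 0,"wx": 0,"wy": 0,"wz": 0},
    {"tx": 0,"ty": 0,"tz": 0,"wx": 0,"wy": 0,"wz": 0},
  ],
  claw=255,
)

```text
clock: 11.55
tool_pos: [0.5123, 0.1796, 0.0544]
orientation: [180.0, -0.0, 21.2]
wrist_force: [-0.0, -0.6, 1.2]
finger_gap: 0.0143
finger_force: 58.5
```

```bash
python3 - <<'E'
from h import *
shot('side','s5.png')
for q in r.regions_of('foot','side')[:3]: print(q['confidence'],q['location'],q['region'].sum())
cv2.imwrite('pics/c5.png',cv2.resize(cv2.imread('pics/s5.png')[170:245,260:350],None,fx=7,fy=7,interpolation=cv2.INTER_CUBIC))
E
```

```text
0.65 [302.1, 223.1] 321
0.65 [343.5, 177.1] 115
```

View pics/c5.png

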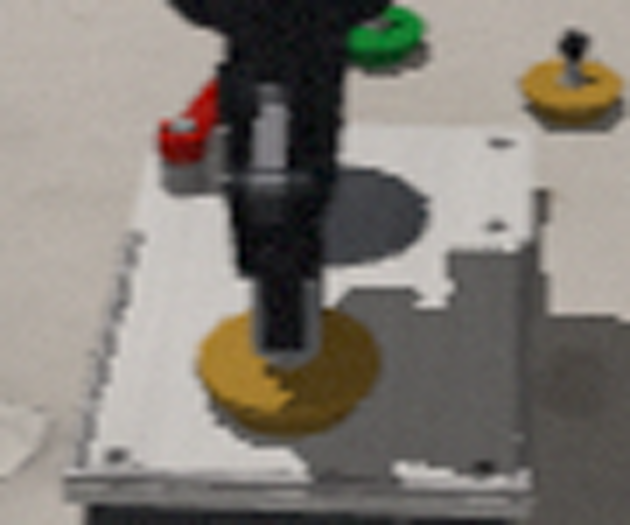

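The foot is flat and gripped, with the fingers centred on the collar (crop ~(287,350)). Sliding it to the cup.

step_arm(
  series=[
    {"tx": -0.0008,"ty": 0.0148,"tz": 0,"wx": 0,"wy": 0,"wz": 0},
    {"tx": -0.0008,"ty": 0.0148,"tz": 0,"wx": 0,"wy": 0,"wz": 0},
    {"tx": -0.0008,"ty": 0.0148,"tz": 0,"wx": 0,"wy": 0,"wz": 0},
    {"tx": -0.0008,"ty": 0.0148,"tz": 0,"wx": 0,"wy": 0,"wz": 0},
    {"tx": -0.0008,"ty": 0.0148,"tz": 0,"wx": 0,"wy": 0,"wz": 0},
    {"tx": -0.0008,"ty": 0.0148,"tz": 0,"wx": 0,"wy": 0,"wz": 0},
    {"tx": -0.0009,"ty": 0.0148,"tz": 0,"wx": 0,"wy": 0,"wz": 0},
    {"tx": -0.0009,"ty": 0.0146,"tz": 0,"wx": 0,"wy": 0,"wz": 0},
  ],
)

```text
clock: 12.65
tool_pos: [0.5487, 0.0658, 0.0538]
orientation: [180.0, 0.1, 21.2]
wrist_force: [-0.7, 0.7, -2.7]
finger_gap: 0.0143
finger_force: 58.5
```

step_arm(
  series=[
    {"tx": 0,"ty": 0,"tz": 0,"wx": 0,"wy": 0,"wz": 0},
    {"tx": 0,"ty": 0,"tz": 0,"wx": 0,"wy": 0,"wz": 0},
    {"tx": 0,"ty": 0,"tz": 0,"wx": 0,"wy": 0,"wz": 0},
    {"tx": 0,"ty": 0,"tz": 0,"wx": 0,"wy": 0,"wz": 0},
    {"tx": 0,"ty": 0,"tz": 0,"wx": 0,"wy": 0,"wz": 0},
    {"tx": 0,"ty": 0,"tz": 0,"wx": 0,"wy": 0,"wz": 0},
    {"tx": 0,"ty": 0,"tz": 0,"wx": 0,"wy": 0,"wz": 0},
    {"tx": 0,"ty": 0,"tz": 0,"wx": 0,"wy": 0,"wz": 0},
  ],
)

```text
clock: 13.65
tool_pos: [0.5488, 0.067, 0.0543]
orientation: [-180.0, -0.0, 21.2]
wrist_force: [0.4, -0.1, -2.2]
finger_gap: 0.0145
finger_force: 58.6
```

```bash
python3 - <<'E'
from h import *
shot('side','s6.png')
cv2.imwrite('pics/c6.png',cv2.resize(cv2.imread('pics/s6.png')[155:230,265:355],None,fx=7,fy=7,interpolation=cv2.INTER_CUBIC))
E
```

```text
(no output)
```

View pics/c6.png

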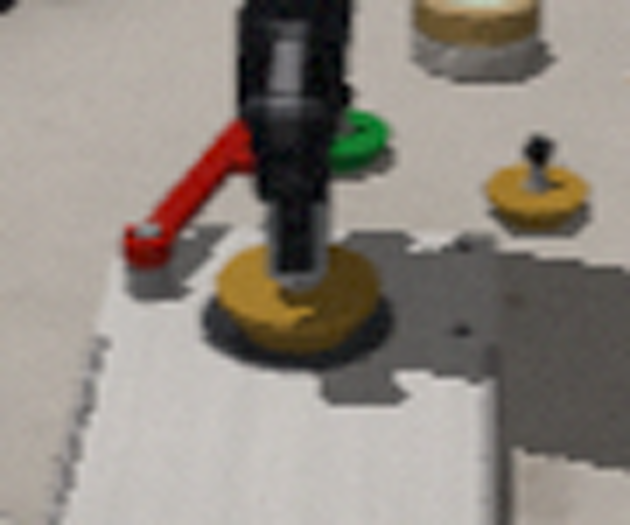

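The foot hangs over the cup, centred in its mouth at crop (298,320), and its weight shows on the wrist. Lowering it 8 mm, then releasing.

step_arm(
  series=[
    {"tx": 0,"ty": 0,"tz": 0.002,"wx": 0,"wy": 0,"wz": 0},
    {"tx": 0,"ty": 0,"tz": 0.002,"wx": 0,"wy": 0,"wz": 0},
    {"tx": 0,"ty": 0,"tz": 0.002,"wx": 0,"wy": 0,"wz": 0},
    {"tx": 0,"ty": 0,"tz": 0.0015,"wx": 0,"wy": 0,"wz": 0},
    {"tx": 0,"ty": 0,"tz": 0,"wx": 0,"wy": 0,"wz": 0},
    {"tx": 0,"ty": 0,"tz": 0,"wx": 0,"wy": 0,"wz": 0},
    {"tx": 0,"ty": 0,"tz": 0,"wx": 0,"wy": 0,"wz": 0},
    {"tx": 0,"ty": 0,"tz": 0,"wx": 0,"wy": 0,"wz": 0},
  ],
)

```text
clock: 14.7
tool_pos: [0.5488, 0.067, 0.0468]
orientation: [-180.0, 0.0, 21.2]
wrist_force: [-0.1, 0.2, -3.4]
finger_gap: 0.0141
finger_force: 58.6
```

step_arm(
  series=[
    {"tx": 0,"ty": 0,"tz": 0,"wx": 0,"wy": 0,"wz": 0},
    {"tx": 0,"ty": 0,"tz": 0,"wx": 0,"wy": 0,"wz": 0},
    {"tx": 0,"ty": 0,"tz": 0,"wx": 0,"wy": 0,"wz": 0},
    {"tx": 0,"ty": 0,"tz": 0,"wx": 0,"wy": 0,"wz": 0},
    {"tx": 0,"ty": 0,"tz": -0.02,"wx": 0,"wy": 0,"wz": 0},
    {"tx": 0,"ty": 0,"tz": -0.03,"wx": 0,"wy": 0,"wz": 0},
    {"tx": 0,"ty": 0,"tz": -0.03,"wx": 0,"wy": 0,"wz": 0},
    {"tx": 0,"ty": 0,"tz": 0,"wx": 0,"wy": 0,"wz": -0.15},
  ],
  claw=105,
)

```text
clock: 15.7
tool_pos: [0.5516, 0.0671, 0.1321]
orientation: [179.8, -0.4, 29.9]
wrist_force: [-0.0, -0.8, 0.4]
finger_gap: 0.0503
finger_force: 0.0
```

step_arm(
  series=[
    {"tx": 0,"ty": 0,"tz": 0,"wx": 0,"wy": 0,"wz": -0.178},
    {"tx": 0,"ty": 0,"tz": 0,"wx": 0,"wy": 0,"wz": -0.178},
    {"tx": 0,"ty": 0,"tz": 0,"wx": 0,"wy": 0,"wz": -0.178},
    {"tx": 0,"ty": 0,"tz": 0,"wx": 0,"wy": 0,"wz": -0.178},
    {"tx": 0,"ty": 0,"tz": 0,"wx": 0,"wy": 0,"wz": -0.178},
    {"tx": 0,"ty": 0,"tz": 0,"wx": 0,"wy": 0,"wz": -0.178},
    {"tx": 0,"ty": 0,"tz": 0,"wx": 0,"wy": 0,"wz": -0.178},
    {"tx": 0,"ty": 0,"tz": 0,"wx": 0,"wy": 0,"wz": -0.175},
  ],
)

```text
clock: 16.7
tool_pos: [0.5493, 0.0671, 0.1286]
orientation: [179.9, 0.0, 111.5]
wrist_force: [1.2, -0.3, 0.3]
finger_gap: 0.0504
finger_force: 0.0
```

```bash
python3 - <<'E'
from h import *
for n in('top','side'):
    shot(n,n+'7.png')
    for t,z in(('foot_knob',.062),('foot',.02)):
        for q in r.spot_point(t,n)[:3]: print(n,t,q['confidence'],np.round(q['location'],1),atz(n,q['location'],z))
cv2.imwrite('pics/c7.png',cv2.resize(cv2.imread('pics/side7.png')[155:230,265:355],None,fx=7,fy=7,interpolation=cv2.INTER_CUBIC))
s=r.read_state();print(s['clock'],s['tool_pos'],s['orientation'],s['finger_gap'])
E
```

```text
top foot_knob 0.63 [315.3 184.7] [0.5456815  0.07278195 0.062     ]
top foot_knob 0.48 [381.5 166.4] [ 0.59659255 -0.09488572  0.062     ]
top foot_knob 0.47 [382.4 197.7] [ 0.51646138 -0.09783516  0.062     ]
top foot 0.64 [379.2 202.6] [ 0.50752389 -0.09696921  0.02      ]
top foot 0.54 [319.3 187.8] [0.54320631 0.06206462 0.02      ]
top foot 0.54 [380.8 167.4] [ 0.60166134 -0.10039242  0.02      ]
side foot_knob 0.69 [314.  169.1] [ 0.57848913 -0.04940355  0.062     ]
side foot_knob 0.52 [341.1 175.1] [ 0.49479051 -0.0468544   0.062     ]
side foot 0.86 [306.9 205.3] [0.54296942 0.0750045  0.02      ]
side foot 0.59 [309.6 176.9] [ 0.60335406 -0.07312738  0.02      ]
side foot 0.46 [340.9 181.3] [ 0.5082018 -0.0862767  0.02     ]
17.0 [0.54901301 0.06703308 0.1274335 ] [1.79962688e+02 1.46012783e-02 1.11011302e+02] 0.05008354708231135
```

View pics/c7.png

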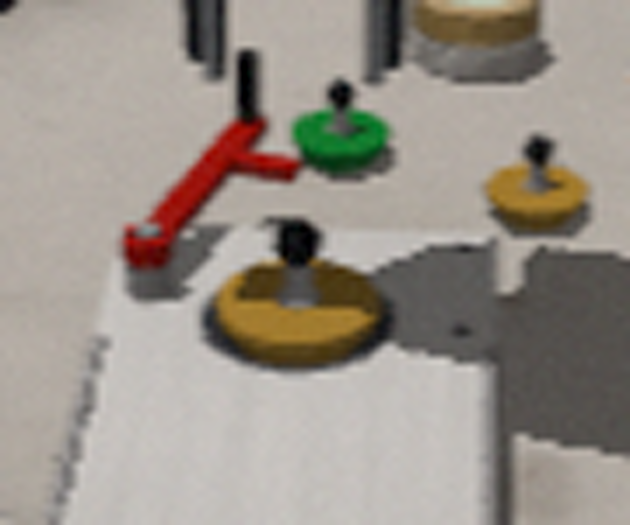

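The foot stands upright in the cup, knob at crop (297,243) which is side pixel (307.4,189.7). A quick numeric check of its height.

```bash
python3 - <<'E'
from h import *
for p in((.549,.067,.062),(.549,.067,.070),(.549,.067,.036),(.555,.069,.062)): print(p,proj('side',p),proj('top',p))
im,d=shot('side')
c=cal('side');K=np.array(c['intrinsics']);T=np.array(c['cam_to_world'])
v,u=np.mgrid[:400,:640]
P=np.stack([(u-K[0,2])/K[0,0]*d,(v-K[1,2])/K[1,1]*d,d],-1)@T[:3,:3].T+T[:3,3]
brass=(im[...,0]>1.6*im[...,2].astype(float))&(np.hypot(P[...,0]-.549,P[...,1]-.067)<.04)&(P[...,2]>.02)&(P[...,2]<.06)
print(brass.sum(),P[brass].mean(0),np.percentile(P[brass][:,2],[50,75,90,97]))
k=(im.sum(2)<120)&(np.hypot(P[...,0]-.549,P[...,1]-.067)<.03)&(P[...,2]>.045)&(P[...,2]<.085)
print(k.sum(),P[k].mean(0),P[k][:,2].max(), u[k].mean(),v[k].mean())
E
```

```text
(0.549, 0.067, 0.062) [306.01413197 189.53500459] [317.60589228 183.45595556]
(0.549, 0.067, 0.07) [305.9938943  186.83593482] [317.62968856 183.02869252]
(0.549, 0.067, 0.036) [306.07870384 198.14686682] [317.5312204  184.79669151]
(0.555, 0.069, 0.062) [303.58602466 189.40485758] [316.87227285 181.09582699]
250 [0.54300282 0.07267427 0.03687871] [0.03790164 0.03873918 0.03937978 0.04001499]
27 [0.54456185 0.07088681 0.06544657] 0.07106086084351004 306.9259259259259 189.40740740740742
```

Collar top is at about 38 mm, so the foot is home. Descending with the fingers either side of the knob, spread along the fixture's x.

step_arm(
  series=[
    {"tx": 0,"ty": 0,"tz": 0.025,"wx": 0,"wy": 0,"wz": 0},
    {"tx": 0,"ty": 0,"tz": 0.02,"wx": 0,"wy": 0,"wz": 0},
    {"tx": 0,"ty": 0,"tz": 0.02,"wx": 0,"wy": 0,"wz": 0},
    {"tx": 0,"ty": 0,"tz": 0.012,"wx": 0,"wy": 0,"wz": 0},
    {"tx": 0,"ty": 0,"tz": 0,"wx": 0,"wy": 0,"wz": 0},
    {"tx": 0,"ty": 0.004,"tz": 0,"wx": 0,"wy": 0,"wz": 0},
    {"tx": 0,"ty": 0.004,"tz": 0,"wx": 0,"wy": 0,"wz": 0},
    {"tx": 0,"ty": 0,"tz": 0,"wx": 0,"wy": 0,"wz": 0},
  ],
)

```text
clock: 18.05
tool_pos: [0.5572, 0.0701, 0.0506]
orientation: [179.9, 0.0, 111.2]
wrist_force: [0.2, 0.3, -0.3]
finger_gap: 0.0502
finger_force: 0.0
```

step_arm(
  series=[
    {"tx": 0,"ty": 0.003,"tz": 0,"wx": 0,"wy": 0,"wz": 0},
    {"tx": 0,"ty": 0.002,"tz": 0,"wx": 0,"wy": 0,"wz": 0},
    {"tx": 0,"ty": 0.002,"tz": 0,"wx": 0,"wy": 0,"wz": 0},
    {"tx": 0,"ty": 0.002,"tz": 0,"wx": 0,"wy": 0,"wz": 0},
    {"tx": 0,"ty": 0.002,"tz": 0,"wx": 0,"wy": 0,"wz": 0},
    {"tx": 0,"ty": 0.001,"tz": 0,"wx": 0,"wy": 0,"wz": 0},
    {"tx": 0,"ty": 0,"tz": 0,"wx": 0,"wy": 0,"wz": 0},
    {"tx": 0,"ty": 0,"tz": 0,"wx": 0,"wy": 0,"wz": 0},
  ],
)

```text
clock: 19.05
tool_pos: [0.5673, 0.0742, 0.0497]
orientation: [-180.0, -0.0, 111.2]
wrist_force: [-1.6, -0.4, 0.4]
finger_gap: 0.0498
finger_force: 0.7
```

```bash
cat > look.py <<'E'
import sys
from h import *
im,d=shot('side',sys.argv[1]+'.png')
s=r.read_state();print(s['clock'],s['tool_pos'],s['wrist_force'],s['finger_force'])
c=cal('side');K=np.array(c['intrinsics']);T=np.array(c['cam_to_world'])
v,u=np.mgrid[:400,:640]
P=np.stack([(u-K[0,2])/K[0,0]*d,(v-K[1,2])/K[1,1]*d,d],-1)@T[:3,:3].T+T[:3,3]
b=(im[...,0]>1.6*im[...,2].astype(float))&(np.hypot(P[...,0]-.549,P[...,1]-.067)<.045)&(P[...,2]>.024)&(P[...,2]<.06)
Q=P[b]-[.549,.067,0];R=np.array([[.933,.36],[-.36,.933]]);f=Q[:,:2]@R.T
A=np.c_[f,np.ones(len(f))]
m=Q[:,2]>.033
for _ in range(4):
    w=np.linalg.lstsq(A[m],Q[m,2],rcond=None)[0];m=(abs(A@w-Q[:,2])<.002)
print('collar plane slope x,y,z0',w,m.sum(),b.sum())
cv2.imwrite(f'pics/{sys.argv[1]}c.png',cv2.resize(cv2.imread(f'pics/{sys.argv[1]}.png')[155:230,265:355],None,fx=7,fy=7,interpolation=cv2.INTER_CUBIC))
E
python3 look.py s8
```

```text
19.1 [0.56733253 0.07422965 0.04971879] [-1.84335741 -1.45110551 -0.17103967] 0.7340375147759914
collar plane slope x,y,z0 [-0.00583992 -0.00367199  0.03859119] 180 236
```

View pics/s8c.png

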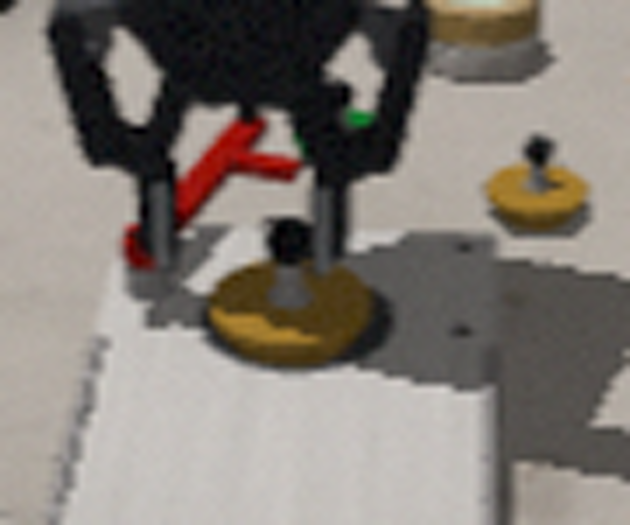

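The finger touches the knob at crop (290,243) and the foot has slid over its slack, with no lean yet. Pushing 6 mm more.

step_arm(
  series=[
    {"tx": 0,"ty": 0.002,"tz": 0,"wx": 0,"wy": 0,"wz": 0},
    {"tx": 0,"ty": 0.002,"tz": 0,"wx": 0,"wy": 0,"wz": 0},
    {"tx": 0,"ty": 0.002,"tz": 0,"wx": 0,"wy": 0,"wz": 0},
    {"tx": 0,"ty": 0,"tz": 0,"wx": 0,"wy": 0,"wz": 0},
    {"tx": 0,"ty": 0,"tz": 0,"wx": 0,"wy": 0,"wz": 0},
    {"tx": 0,"ty": 0,"tz": 0,"wx": 0,"wy": 0,"wz": 0},
    {"tx": 0,"ty": 0,"tz": 0,"wx": 0,"wy": 0,"wz": 0},
    {"tx": 0,"ty": 0,"tz": 0,"wx": 0,"wy": 0,"wz": 0},
  ],
)

```text
clock: 20.1
tool_pos: [0.573, 0.0764, 0.0498]
orientation: [-180.0, -0.0, 111.2]
wrist_force: [-0.3, -1.5, -1.0]
finger_gap: 0.0505
finger_force: 0.5
```

```bash
python3 look.py s9
```

```text
20.15 [0.57299852 0.07645762 0.04975957] [-0.42479593 -0.3192467   0.42640579] 0.5365477502346039
collar plane slope x,y,z0 [-0.14915299 -0.01720375  0.04141879] 176 242
```

Leaning 0.15 rad away. Backing off and letting it stand.

step_arm(
  series=[
    {"tx": 0,"ty": -0.003,"tz": 0,"wx": 0,"wy": 0,"wz": 0},
    {"tx": 0,"ty": -0.003,"tz": 0,"wx": 0,"wy": 0,"wz": 0},
    {"tx": 0,"ty": -0.004,"tz": 0,"wx": 0,"wy": 0,"wz": 0},
    {"tx": 0,"ty": -0.006,"tz": 0,"wx": 0,"wy": 0,"wz": 0},
    {"tx": 0,"ty": -0.01,"tz": 0,"wx": 0,"wy": 0,"wz": 0},
    {"tx": 0,"ty": 0,"tz": 0,"wx": 0,"wy": 0,"wz": 0},
    {"tx": 0,"ty": 0,"tz": 0,"wx": 0,"wy": 0,"wz": 0},
    {"tx": 0,"ty": 0,"tz": 0,"wx": 0,"wy": 0,"wz": 0},
  ],
)

```text
clock: 21.15
tool_pos: [0.5491, 0.0671, 0.0499]
orientation: [180.0, 0.0, 111.2]
wrist_force: [-0.5, 0.3, -0.1]
finger_gap: 0.05
finger_force: 0.0
```

```bash
python3 look.py s10
```

```text
21.2 [0.54903813 0.06709024 0.04988255] [-0.54676742  0.18498166 -0.04396055] 0.0
collar plane slope x,y,z0 [ 0.00091387 -0.01712185  0.03827588] 190 247
```

step_arm(
  series=[
    {"tx": 0,"ty": -0.004,"tz": 0,"wx": 0,"wy": 0,"wz": 0},
    {"tx": 0,"ty": -0.004,"tz": 0,"wx": 0,"wy": 0,"wz": 0},
    {"tx": 0,"ty": -0.002,"tz": 0,"wx": 0,"wy": 0,"wz": 0},
    {"tx": 0,"ty": -0.002,"tz": 0,"wx": 0,"wy": 0,"wz": 0},
    {"tx": 0,"ty": -0.002,"tz": 0,"wx": 0,"wy": 0,"wz": 0},
    {"tx": 0,"ty": -0.002,"tz": 0,"wx": 0,"wy": 0,"wz": 0},
    {"tx": 0,"ty": 0,"tz": 0,"wx": 0,"wy": 0,"wz": 0},
    {"tx": 0,"ty": 0,"tz": 0,"wx": 0,"wy": 0,"wz": 0},
  ],
)

```text
clock: 22.2
tool_pos: [0.5338, 0.0612, 0.0498]
orientation: [-180.0, -0.0, 111.2]
wrist_force: [0.1, -0.8, -0.2]
finger_gap: 0.0501
finger_force: 0.0
```

```bash
python3 look.py s11
```

```text
22.25 [0.53380822 0.06127093 0.04975372] [-0.64174379  0.87080639  0.13200226] 0.0257399445399642
collar plane slope x,y,z0 [-0.01262504 -0.00515318  0.03820588] 183 243
```

step_arm(
  series=[
    {"tx": 0,"ty": -0.002,"tz": 0,"wx": 0,"wy": 0,"wz": 0},
    {"tx": 0,"ty": -0.002,"tz": 0,"wx": 0,"wy": 0,"wz": 0},
    {"tx": 0,"ty": -0.002,"tz": 0,"wx": 0,"wy": 0,"wz": 0},
    {"tx": 0,"ty": -0.001,"tz": 0,"wx": 0,"wy": 0,"wz": 0},
    {"tx": 0,"ty": 0,"tz": 0,"wx": 0,"wy": 0,"wz": 0},
    {"tx": 0,"ty": 0,"tz": 0,"wx": 0,"wy": 0,"wz": 0},
    {"tx": 0,"ty": 0,"tz": 0,"wx": 0,"wy": 0,"wz": 0},
    {"tx": 0,"ty": 0,"tz": 0,"wx": 0,"wy": 0,"wz": 0},
  ],
)

```text
clock: 23.25
tool_pos: [0.5274, 0.0587, 0.0498]
orientation: [180.0, 0.0, 111.2]
wrist_force: [1.2, 0.5, 0.4]
finger_gap: 0.0502
finger_force: 0.9
```

```bash
python3 look.py s12
```

```text
23.3 [0.52737462 0.05873511 0.04978564] [2.48750744 1.26021736 1.1912801 ] 0.9613274037837982
collar plane slope x,y,z0 [ 0.10435267 -0.01066033  0.04132912] 182 246
```

step_arm(
  series=[
    {"tx": 0,"ty": -0.002,"tz": 0,"wx": 0,"wy": 0,"wz": 0},
    {"tx": 0,"ty": 0,"tz": 0,"wx": 0,"wy": 0,"wz": 0},
    {"tx": 0,"ty": 0,"tz": 0,"wx": 0,"wy": 0,"wz": 0},
    {"tx": 0,"ty": 0.003,"tz": 0,"wx": 0,"wy": 0,"wz": 0},
    {"tx": 0,"ty": 0.003,"tz": 0,"wx": 0,"wy": 0,"wz": 0},
    {"tx": 0,"ty": 0.004,"tz": 0,"wx": 0,"wy": 0,"wz": 0},
    {"tx": 0,"ty": 0.007,"tz": 0,"wx": 0,"wy": 0,"wz": 0},
    {"tx": 0,"ty": 0.008,"tz": 0,"wx": 0,"wy": 0,"wz": 0},
  ],
)

```text
clock: 24.3
tool_pos: [0.5493, 0.0672, 0.0498]
orientation: [-180.0, -0.0, 111.2]
wrist_force: [0.4, -0.2, 0.5]
finger_gap: 0.0499
finger_force: 0.0
```

step_arm(
  series=[
    {"tx": 0,"ty": 0,"tz": 0,"wx": 0,"wy": 0,"wz": 0},
    {"tx": 0,"ty": 0,"tz": 0,"wx": 0,"wy": 0,"wz": 0},
    {"tx": 0,"ty": 0,"tz": 0,"wx": 0,"wy": 0,"wz": 0},
    {"tx": 0,"ty": 0,"tz": 0,"wx": 0,"wy": 0,"wz": 0},
    {"tx": 0,"ty": 0,"tz": -0.02,"wx": 0,"wy": 0,"wz": 0},
    {"tx": 0,"ty": 0,"tz": -0.03,"wx": 0,"wy": 0,"wz": 0},
    {"tx": 0,"ty": 0,"tz": -0.04,"wx": 0,"wy": 0,"wz": 0},
    {"tx": 0,"ty": 0,"tz": -0.02,"wx": 0,"wy": 0,"wz": 0},
  ],
)

```text
clock: 25.3
tool_pos: [0.5504, 0.0671, 0.1639]
orientation: [179.7, 0.1, 111.2]
wrist_force: [0.7, 0.6, 0.1]
finger_gap: 0.0501
finger_force: 0.0
```

```bash
python3 look.py s13; python3 - <<'E'
from h import *
for n in('side','top'):
    shot(n)
    for t,z in(('keeper_pin',.067),('keeper_hinge',.052)):
        for q in r.spot_point(t,n)[:1]: print(n,t,q['confidence'],np.round(q['location'],1),atz(n,q['location'],z))
H=np.array([.609,.0715])
for th in(1.1,1.2,1.3,1.4):
    a=np.radians(201.1)+th;p=H+.105*np.array([np.cos(a),np.sin(a)]);print(th,p,proj('side',[*p,.067]),proj('side',[*p,.082]))
E
```

```text
25.35 [0.55134912 0.06713945 0.16579121] [0.77633128 0.45701399 2.99773228] 0.0
collar plane slope x,y,z0 [-0.00450979  0.00121949  0.0382976 ] 179 243
side keeper_pin 0.64 [299.8 170. ] [ 0.60848069 -0.01833846  0.067     ]
side keeper_hinge 0.71 [282.9 188.8] [0.61384122 0.07309792 0.052     ]
1.1 [ 0.59825301 -0.03294856] [305.29473653 168.5753965 ] [305.25471406 163.79907879]
1.2 [ 0.60873416 -0.03349966] [302.05472153 167.81215739] [301.99069413 163.04898214]
1.3 [ 0.61921796 -0.03300164] [298.67732944 167.20213677] [298.58839436 162.4493525 ]
1.4 [ 0.62959967 -0.03145948] [295.18929383 166.74851123] [295.07469203 162.00329241]
```

View pics/s13c.png

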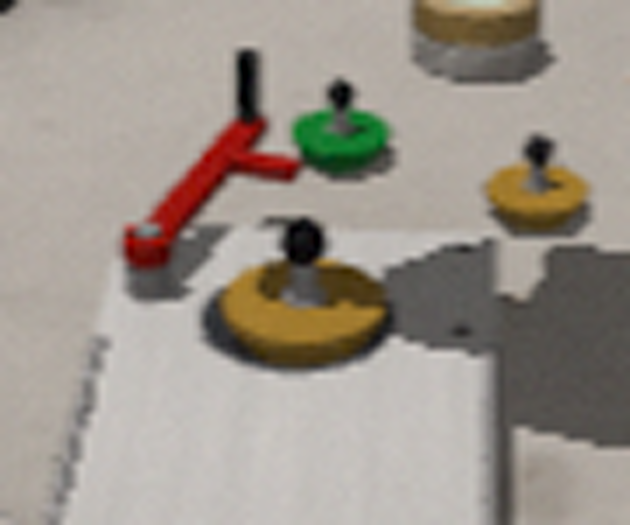

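The foot stands upright in the cup after both leans. The pin at crop (247,85) gives θ of about 1.26, so I'll go and cage it.

step_arm(
  series=[
    {"tx": -0.039,"ty": 0.0083,"tz": 0,"wx": 0,"wy": 0,"wz": 0},
    {"tx": -0.039,"ty": 0.0083,"tz": 0,"wx": 0,"wy": 0,"wz": 0},
    {"tx": -0.039,"ty": 0.0083,"tz": 0,"wx": 0,"wy": 0,"wz": 0},
    {"tx": 0,"ty": 0,"tz": 0,"wx": 0,"wy": 0,"wz": 0.151},
    {"tx": 0,"ty": 0,"tz": 0,"wx": 0,"wy": 0,"wz": 0.151},
    {"tx": 0,"ty": 0,"tz": 0.03,"wx": 0,"wy": 0,"wz": 0},
    {"tx": 0,"ty": 0,"tz": 0,"wx": 0,"wy": 0,"wz": 0},
    {"tx": 0,"ty": 0,"tz": 0,"wx": 0,"wy": 0,"wz": 0},
  ],
  claw=160,
)

```text
clock: 26.65
tool_pos: [0.6139, -0.0329, 0.1295]
orientation: [-179.9, -0.0, 93.9]
wrist_force: [1.5, -0.7, 0.6]
finger_gap: 0.032
finger_force: 0.0
```

step_arm(
  series=[
    {"tx": 0,"ty": 0.001,"tz": 0.025,"wx": 0,"wy": 0,"wz": 0},
    {"tx": 0,"ty": 0,"tz": 0.02,"wx": 0,"wy": 0,"wz": 0},
    {"tx": 0,"ty": 0,"tz": 0.015,"wx": 0,"wy": 0,"wz": 0},
    {"tx": 0,"ty": 0,"tz": 0.011,"wx": 0,"wy": 0,"wz": 0},
    {"tx": 0,"ty": 0,"tz": 0,"wx": 0,"wy": 0,"wz": 0},
    {"tx": 0,"ty": 0,"tz": 0,"wx": 0,"wy": 0,"wz": 0},
    {"tx": 0,"ty": 0,"tz": 0,"wx": 0,"wy": 0,"wz": 0},
    {"tx": 0,"ty": 0,"tz": 0,"wx": 0,"wy": 0,"wz": 0},
  ],
)

```text
clock: 27.65
tool_pos: [0.6158, -0.033, 0.0595]
orientation: [179.9, 0.0, 93.9]
wrist_force: [-0.2, 0.8, -0.2]
finger_gap: 0.0319
finger_force: 0.0
```

```bash
python3 look.py s14
```

```text
27.7 [ 0.61566882 -0.03301319  0.05932491] [-0.52783201  0.71286527 -0.92462343] 0.0
collar plane slope x,y,z0 [0.0016548  0.0034279  0.03823941] 189 249
```

View pics/s14c.png

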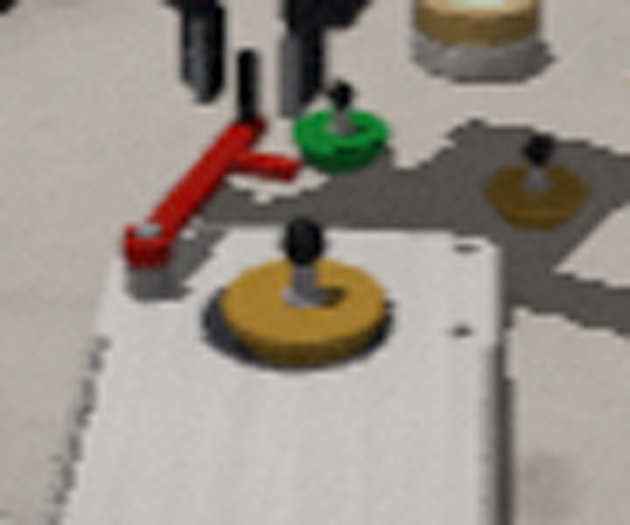

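The fingers straddle the pin, at crop (205) and (302) with the pin at (247). Swinging the keeper back.

step_arm(
  series=[
    {"tx": 0.0012,"ty": -0.0157,"tz": 0,"wx": 0,"wy": 0,"wz": 0.15},
    {"tx": 0.0012,"ty": -0.0157,"tz": 0,"wx": 0,"wy": 0,"wz": 0.15},
    {"tx": 0.0012,"ty": -0.0157,"tz": 0,"wx": 0,"wy": 0,"wz": 0.15},
    {"tx": 0.0012,"ty": -0.0157,"tz": 0,"wx": 0,"wy": 0,"wz": 0.15},
    {"tx": 0.0012,"ty": -0.0157,"tz": 0,"wx": 0,"wy": 0,"wz": 0.15},
    {"tx": 0.0012,"ty": -0.0157,"tz": 0,"wx": 0,"wy": 0,"wz": 0.15},
    {"tx": 0.0012,"ty": -0.0157,"tz": 0,"wx": 0,"wy": 0,"wz": 0.15},
    {"tx": 0.0012,"ty": -0.0157,"tz": 0,"wx": 0,"wy": 0,"wz": 0.15},
  ],
)

```text
clock: 28.7
tool_pos: [0.513, 0.0275, 0.0591]
orientation: [180.0, -0.0, 24.8]
wrist_force: [0.7, -0.1, -0.4]
finger_gap: 0.0318
finger_force: 0.3
```

step_arm(
  series=[
    {"tx": 0.0002,"ty": -0.005,"tz": 0,"wx": 0,"wy": 0,"wz": 0.05},
    {"tx": 0,"ty": -0.003,"tz": 0,"wx": 0,"wy": 0,"wz": 0.02},
    {"tx": 0,"ty": -0.002,"tz": 0,"wx": 0,"wy": 0,"wz": 0},
    {"tx": 0,"ty": -0.002,"tz": 0,"wx": 0,"wy": 0,"wz": 0},
    {"tx": 0,"ty": -0.002,"tz": 0,"wx": 0,"wy": 0,"wz": 0},
    {"tx": 0,"ty": 0,"tz": 0,"wx": 0,"wy": 0,"wz": 0},
    {"tx": 0,"ty": 0,"tz": 0,"wx": 0,"wy": 0,"wz": 0},
    {"tx": 0,"ty": 0,"tz": 0,"wx": 0,"wy": 0,"wz": 0},
  ],
)

```text
clock: 29.7
tool_pos: [0.5079, 0.0403, 0.0588]
orientation: [-180.0, -0.0, 21.1]
wrist_force: [0.4, -0.1, 0.6]
finger_gap: 0.0316
finger_force: 0.0
```

```bash
python3 look.py s15
```

```text
29.75 [0.50791871 0.04030325 0.05879022] [-0.20098075  0.42125556 -0.03527911] 0.0
collar plane slope x,y,z0 [-0.02212838 -0.28830024  0.0438164 ] 105 354
```

I've already viewed 13 pictures, more than the 10 allowed, so from here I'll use numbers only. The red arm now contaminates the brass mask, so I'm fixing that and locating the keeper by colour.

```bash
sed -i "s/^b=(/b=(im[...,1]>.55*im[...,0])\&(/; /cv2.imwrite/d" look.py; cat >> look.py <<'E'
red=(im[...,0]>2.5*im[...,1].astype(float))&(im[...,0]>70)&(P[...,2]>.046)&(P[...,2]<.06)&(np.hypot(P[...,0]-.57,P[...,1]-.04)<.12)
X=(P[red]-[.549,.067,0])[:,:2]@R.T-[.058,-.017]
ax=X[(X[:,0]<-.015)&(X[:,0]>-.066)] # arm between hinge and hook
print('keeper',np.median(np.arctan2(-ax[:,1],-ax[:,0])),'slope',-np.polyfit(ax[:,0],ax[:,1],1)[0],len(ax))
E
python3 look.py s16
```

```text
29.8 [0.50791422 0.04033002 0.05877742] [-0.97208881  0.54100845  0.47354828] 0.0
collar plane slope x,y,z0 [ 0.00264684 -0.02466106  0.03850873] 152 226
keeper -0.055905900776435175 slope 0.005485401245472891 59
```

step_arm(
  series=[
    {"tx": 0,"ty": -0.0015,"tz": 0,"wx": 0,"wy": 0,"wz": 0},
    {"tx": 0,"ty": 0,"tz": 0,"wx": 0,"wy": 0,"wz": 0},
    {"tx": 0,"ty": -0.0015,"tz": 0,"wx": 0,"wy": 0,"wz": 0},
    {"tx": 0,"ty": 0,"tz": 0,"wx": 0,"wy": 0,"wz": 0},
    {"tx": 0,"ty": -0.001,"tz": 0,"wx": 0,"wy": 0,"wz": 0},
    {"tx": 0,"ty": 0,"tz": 0,"wx": 0,"wy": 0,"wz": 0},
    {"tx": 0,"ty": 0,"tz": 0,"wx": 0,"wy": 0,"wz": 0},
    {"tx": 0,"ty": 0,"tz": 0,"wx": 0,"wy": 0,"wz": 0},
  ],
)

```text
clock: 30.8
tool_pos: [0.507, 0.0428, 0.0589]
orientation: [179.9, -0.0, 21.1]
wrist_force: [2.0, -8.2, -2.1]
finger_gap: 0.0316
finger_force: 4.5
```

```bash
python3 look.py s17
```

```text
30.85 [0.50699418 0.04277148 0.05891026] [ 2.43502872 -8.3678141  -2.27569953] 4.45324033498764
collar plane slope x,y,z0 [ 0.00024219 -0.00856819  0.03836275] 152 228
keeper -0.08866438221871317 slope 0.06008388004686567 52
```

The keeper is pressed against its stop at 8.6 N with the foot upright. Backing off and lifting clear.

step_arm(
  series=[
    {"tx": 0,"ty": 0.004,"tz": 0,"wx": 0,"wy": 0,"wz": 0},
    {"tx": 0,"ty": 0.005,"tz": 0,"wx": 0,"wy": 0,"wz": 0},
    {"tx": 0,"ty": 0,"tz": 0,"wx": 0,"wy": 0,"wz": 0},
    {"tx": 0,"ty": 0,"tz": -0.03,"wx": 0,"wy": 0,"wz": 0},
    {"tx": 0,"ty": 0,"tz": -0.04,"wx": 0,"wy": 0,"wz": 0},
    {"tx": 0,"ty": 0,"tz": -0.05,"wx": 0,"wy": 0,"wz": 0},
    {"tx": 0,"ty": 0,"tz": -0.02,"wx": 0,"wy": 0,"wz": 0},
    {"tx": 0,"ty": 0,"tz": 0,"wx": 0,"wy": 0,"wz": 0},
  ],
)

```text
clock: 31.85
tool_pos: [0.511, 0.0358, 0.2009]
orientation: [179.9, -0.2, 21.1]
wrist_force: [-1.4, -0.1, -0.5]
finger_gap: 0.032
finger_force: 0.0
```

```bash
python3 look.py s18; python3 - <<'E'
from h import *
for n in('side','top'):
    shot(n)
    for t,z in(('keeper_pin',.067),('keeper_hinge',.052),('loupe',0),('wick_spool',0),('flux_pot',0)):
        for q in r.spot_point(t,n)[:1]: print(n,t,q['confidence'],np.round(q['location'],1),atz(n,q['location'],z))
E
```

```text
31.9 [0.50996411 0.03581552 0.19896021] [-0.0934482  -0.51381028 -0.08265751] 0.0
collar plane slope x,y,z0 [ 0.00239939 -0.01384675  0.03830388] 156 228
keeper -0.07307658179079171 slope 0.07077004537528213 53
side keeper_pin 0.63 [323.4 187.3] [0.5093162  0.04563838 0.067     ]
side keeper_hinge 0.74 [333.5 164.2] [ 0.54681571 -0.12227231  0.052     ]
side loupe 0.68 [385.7 168.8] [ 0.41749942 -0.26265954  0.        ]
side wick_spool 0.67 [359.6 165.4] [ 0.50279918 -0.25122251  0.        ]
side flux_pot 0.68 [332.3 161.6] [ 0.5959479  -0.24061073  0.        ]
top loupe 0.7 [436.4 233.2] [ 0.43064102 -0.25414284  0.        ]
top wick_spool 0.57 [435.4 209. ] [ 0.49550534 -0.25169878  0.        ]
top flux_pot 0.97 [424.8 173. ] [ 0.59272502 -0.22330237  0.        ]
```

Foot upright and home, keeper at its stop, robot clear. Handing in.

```bash
python3 -c "
from bench import r
print(r.job_done())"
```

```text
the job is handed in; nothing more can be done
None
```

I handed the job in at about 32 s, and the hand-in gave no verdict. By my measurements the foot is seated upright after leaning about 0.15 rad away and at least 0.10 rad towards me, the keeper is against its stop, and I saw no sign that the other things had moved; I viewed 13 pictures, over the limit of 10.

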